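# Third hand at the leak-test stand

### The arm

A 6-joint arm with a two-finger parallel gripper is mounted at the origin on a cart in front of the work surface, level with it; the furniture and walls round the work are solid. World frame = base frame: x ahead of the robot, y to its left, z up, the work surface at z = 0. Lengths are in mm, angles in rad, forces in N, time in s.
With the tool pointing down it reaches from about 400 to 925 mm from the base axis. Payload 12.5 kg.
Tool frame: the origin (TCP) lies midway between the tips of the shut fingers; the grasp point (between the pads) lies 19 mm behind it; z points along the fingers, y is the direction in which the jaws open and shut (so a half turn about z gives the same grasp; the last joint's range is limited). The gripper opens to 95 mm and grips with 3 to 60 N. Pads are 20 mm wide; open, the fingers measure 119 mm over their backs; the gripper's body (75 mm by 180 mm) begins 59 mm behind the grasp point.
Start: joints at [1.059, 0.491, 1.559, -0, 1.092, -0.106], TCP at [246.707, 574.267, 214.661] pointing down, gripper open.
Joint ranges: [-3.1, 3.1], [-0.84, 2.19], [0.05, 2.79], [-1.13, 4.28], [0.06, 2.93], [-2.69, 2.69]. Speed limits (rad/s): [2.22, 2.22, 2.79, 3.14, 3.14, 3.14].

### API

Orientations are given as [roll, pitch, yaw] about the fixed x, y, z axes, in that order (R = Rz(yaw) Ry(pitch) Rx(roll)).
In Python, from cell import env, eyes, job_done, boxes_of, regions_of gives the robot as it stands.
- The arm moves only by the tool send_rows, never from a script. Its argument "plan" is text: rows parted by semicolons, each of 5 numbers parted by spaces: the shift along the tool's x, y, z in mm, then the turn about the tool's z in rad, then the finger opening in mm, from 0 to 95.1. In form: x y z roll gripper; .... A call has 1 to 8 rows; each row shifts and turns the pose as measured when the row begins, along the tool's axes as they then stand; what a row does not reach is not made up. A row lasts 1/10 s, in which the tool goes at most 50 mm and 8.59 degrees, less where a joint would pass 70% of its speed; a pose out of reach is approached as far as the arm can. A call with a gripper value outside its range is refused whole. The fingers move at their own pace and stop on an object; the grip force is fixed at half the most. Time passes only in rows, so rows that do not move let the fingers close. It gives the time, the measured TCP pose, the force and the opening at its end, in the units of the state.
- env.state(): the state, without advancing time (a new reading comes with each control period).
- eyes.read_camera(name): name is "side" or "top" or "wrist"; returns a dict with "image" (420x560x3 uint8, red, green, blue), "vertical_fov" (degrees; the focal length in pixels is half the picture's height over the tangent of half this angle, whatever the lens; pixels are square), "cx", "cy" (the principal point, pixels), "extrinsics" (4x4, takes a point from camera to world coordinates). Camera axes: x right, y up, looking along -z (the intrinsics and any distortion apply to the point x, -y, -z); pixel columns grow to the right and rows downward; lengths in mm; the calibration is good to about 2 mm. The wrist camera is an equidistant fisheye: a pixel r from the principal point sees the ray r / f radians off the axis. A picture is of the moment at which its call begins. There is no depth.
- job_done(): hands the job in, once; it reports no verdict.
Trained networks look in a picture, given as the dict that the camera call returned (one of the last four; its "shot" number tells which), for a name from the list of things; names that differ only in an ending like _2 or _b are one class to them, and where a whole thing is asked for, a point or a joint stands for the part that bears it (a point fixed in the world has none). Each returns a list of dicts, best first, with "confidence" (0 to 1); they miss things now and then, are a little off and sometimes report something else, mostly with a low value. They report only what shows in the picture. A call takes as long as a camera call. They do not tell look-alikes from the thing itself.
- boxes_of(target, picture): "bbox" ([left, top, width, height] in pixels, round what is visible of it).
- regions_of(target, picture): "pixels" (420x560 bool, what is visible of it) and "bbox" ([left, top, width, height] in pixels, round what is visible of it).
The state is a dict: "t": time; "joints": joint angles; "qvel": joint speeds; "tau": joint torques, N m; "eef_pos": TCP position; "tcp_rot": TCP orientation; "ft_force": force on the tool from outside, world axes, zero at the start; "moment": the same for the moment, N m; "opening": opening from 0.0 (shut) to 1.0 (fully open).
Only numpy, scipy, OpenCV 4.12 (cv2) and the standard library are available. Lean on these libraries where they do the work, as an engineer would, in place of code of your own. Each camera call takes 0.05 s, during which the arm holds its last target.

### The job

Stand the conical metal adapter, wide end down, centred on the black domed seal of the sprung leak-test stand and let go, so that it balances there upright on its own for about a second. Then press it straight down, gently, until the rim of the dark grey housing lies within the green band of the seal's stem, without ever pushing the stem right down through its red part, and finish while still holding it pressed there, upright and steady, so that a colleague can fasten the clamps. Do not tip the adapter over and leave the screwdriver, wrench, jar and rings round about where they lie.

Things in the scene. Friction and masses are not known exactly. Their poses are not given: they have to be found in the camera images.
- adapter_mid (a point): Centre (half-way up) of the pale, whitish metal conical adapter, a loose, solid, round part 62 mm tall, 0.17 to 0.27 kg, that starts upright on the bench: round foot 54 mm across and 12 mm high, a cone that narrows upwards, and a round head 34 mm across that takes up the top 13 mm (18 to 31 mm above this point), where it is best gripped from above. The flat underside lies 31 mm below this point. Axis z points up along the adapter.
- adapter_foot (a point): Centre of the adapter's flat underside, 31 mm below adapter_mid; z points up along the adapter.
- dome_top (a point): Highest point of the black rubber dome on which the adapter is to stand; it moves down with the seal. Untouched it lies 64 mm above the bench and 30 mm above the housing rim. The dome is 49 mm across and 8 mm high, shallow, of grippy rubber; near its top it has a radius of about 75 mm, so an adapter set down off centre leans over.
- housing_rim (a point): Centre of the top rim of the stand's fixed dark grey round housing (58 mm across), 34 mm above the bench. Its axis z is up, y runs along the line of the two clamp studs. The stand is fixed to the bench: a plate 80 mm by 104 mm (along y) by 8 mm, with a stud on either side, 43 mm from the centre along y and 58 mm high above the bench.
- seal (a joint): How far the seal is pressed down into the housing, in m: 0 untouched, 0.022 at the hard end. A spring pushes it up with 800 N per m (0.8 N per mm); the adapter's own weight sinks it 2 to 4 mm. The stem above the rim is white for its lowest 8 mm, then green for 8 mm, then red for 6 mm, so the rim lies in the green band when the joint is between 0.008 and 0.016 (spring force 6.4 to 12.8 N, adapter's weight included).
- driver_red: Screwdriver with a red handle, 180 mm long, 25 mm thick, loose bystander; origin at its middle, at bench height, blade along -y.
- grease_jar: Small blue jar with a white lid, 28 mm across, 41 mm tall, loose bystander; origin at the centre of its underside.
- ring_clamp: Metal ring clamp with a wing nut, 70 x 49 x 20 mm, loose bystander; origin at the centre of its underside.
- wrench_11: Combination wrench, 178 x 25 x 6 mm, loose bystander; origin at the centre of its underside, length along y.
- centring_ring: Metal centring ring with a black seal, 37 mm across, 9 mm high, loose bystander; origin at the centre of its underside.
Mind the look-alikes: they are no part of the job. There is more than one size of the part that bears adapter_mid; the job needs the largest.

How it is judged (in metres and radians):
On the way:
1. the adapter stands on the dome by itself, untouched, upright and centred (contact force between adapter and seal above 0.8 N and contact force between each of the arm, the fingers and adapter below 0.05 N and horizontal distance between adapter_foot and dome_top below 0.008 m and angle between adapter_mid's own z axis and vertical below 0.17 rad and value of joint seal below 0.007 m), for 0.4 s.
At the end, for the whole second after the job is handed in: Through the last second the fingers press the adapter (more than 2 N) onto the seal, the seal is 7.5 to 16.5 mm down (rim in the green band) with 5.5 to 14.5 N between adapter and seal, and the adapter is still (under 10 mm/s), within 8 mm of the dome's centre and within 0.12 rad of upright (value of joint seal between 0.0075 and 0.0165 m and contact force between adapter and seal between 5.5 and 14.5 N and contact force between the fingers and adapter above 2 N and horizontal distance between adapter_foot and dome_top below 0.008 m and angle between adapter_mid's own z axis and vertical below 0.12 rad and linear speed of adapter below 0.01 m/s); the arm keeps its last pose, push and grip.
It fails at once if the seal is pushed down through its red part (more than 20 mm) (value of joint seal above 0.02 m).
It fails at once if the adapter is pressed on the seal with more than 25 N (contact force between adapter and seal above 25 N).
It fails at once if the adapter is tipped over (angle between adapter_mid's own z axis and vertical above 0.6 rad).
It fails at once if a bystander is shifted by more than 30 mm (distance of any of driver_red, grease_jar, ring_clamp, wrench_11, centring_ring from where it was at the start of the episode above 0.03 m).
It also fails if it takes over 50 s, if anything falls off the work surface, if the arm or the gripper's body presses on something with over 40 N, if the wrist force passes 120 N, or if a joint passes its speed limit or range.

## Working session

There is one attempt and no reset: what is moved stays moved. The work goes in short steps, Python scripts to look and compute and a tool call to move; the robot and the scene stay as the last step left them, time stands still between calls to the robot, and variables do not carry over. Pictures are saved under pics/ and viewed, and the job is handed in when it is done.

Besides the shell and the picture viewer there is one more tool, called after "Call:" as name(argument=value, ...), one argument or row to a line, values as JSON. send_rows: Moves the arm, as the interface text tells. Its arguments: {"type":"object","properties":{"plan":{"type":"string"}},"required":["plan"]}

```bash
ls; mkdir -p pics
python3 - <<'E'
from cell import env, eyes, boxes_of, regions_of
import cv2
print(env.state())
for n in ["side","top","wrist"]:
    p=eyes.read_camera(n)
    cv2.imwrite(f"pics/{n}0.png",p["image"][:,:,::-1])
    print(n,p["vertical_fov"],p["cx"],p["cy"],p["extrinsics"].round(3) if hasattr(p["extrinsics"],'round') else p["extrinsics"],[k for k in p])
    for t in ["adapter_mid","seal","housing_rim"]:
        try: print(t,[(b["bbox"],round(b["confidence"],2)) for b in boxes_of(t,p)])
        except Exception as e: print(t,e)
E
```

```text
pics
{'t': 0.0, 'joints': array([ 1.05937277e+00,  4.91579423e-01,  1.55946564e+00,  7.16894955e-06,
        1.09167844e+00, -1.05603941e-01]), 'qvel': array([ 0.00083555, -0.00067637,  0.00049728, -0.00087777, -0.001535  ,
        0.00115981]), 'tau': array([-2.81828703e-03, -6.12650156e+01, -2.58182234e+01,  6.90881163e-02,
        4.82485152e-02, -1.04756327e-04]), 'eef_pos': array([246.59130644, 574.03015124, 214.0438278 ]), 'tcp_rot': array([-3.14046878e+00, -1.25522681e-04,  2.73576966e+00]), 'ft_force': array([ 0.1825148 , -1.17781608,  0.1477859 ]), 'moment': array([-0.03347602, -0.00844664,  0.03814802]), 'opening': 0.9988794565379906}
side 45.709281957285064 275.5666775475437 212.62546663018765 [[-9.87000e-01  8.60000e-02 -1.34000e-01  4.09112e+02]
 [-1.59000e-01 -5.56000e-01  8.16000e-01  5.81827e+02]
 [-5.00000e-03  8.26000e-01  5.63000e-01  6.07598e+02]
 [ 0.00000e+00  0.00000e+00  0.00000e+00  1.00000e+00]] ['image', 'vertical_fov', 'cx', 'cy', 'extrinsics', 'shot']
adapter_mid [([252.8, 196.6, 14.1, 23.1], 0.66), ([279.7, 205.8, 26.4, 32.9], 0.56), ([286.5, 187.1, 16.8
[... 444 characters left out ...]
fov', 'cx', 'cy', 'extrinsics', 'shot']
adapter_mid [([291.8, 228.0, 26.5, 30.4], 0.84), ([337.8, 231.9, 13.7, 18.0], 0.74), ([316.2, 204.8, 17.8, 12.9], 0.65)]
seal [([207.3, 210.2, 21.1, 21.7], 0.64), ([253.3, 186.2, 12.9, 16.1], 0.33)]
housing_rim [([194.9, 201.8, 49.6, 41.0], 0.65)]
wrist 65.70646984690485 281.98574232942514 216.55377699724477 [[ 3.95000e-01 -8.80000e-01 -2.65000e-01  1.70721e+02]
 [ 9.19000e-01  3.79000e-01  1.13000e-01  6.05676e+02]
 [ 1.00000e-03 -2.88000e-01  9.58000e-01  3.83816e+02]
 [ 0.00000e+00  0.00000e+00  0.00000e+00  1.00000e+00]] ['image', 'vertical_fov', 'cx', 'cy', 'extrinsics', 'shot']
adapter_mid [([10.3, 413.0, 12.1, 7.0], 0.56)]
seal []
housing_rim []
```

View pics/side0.png

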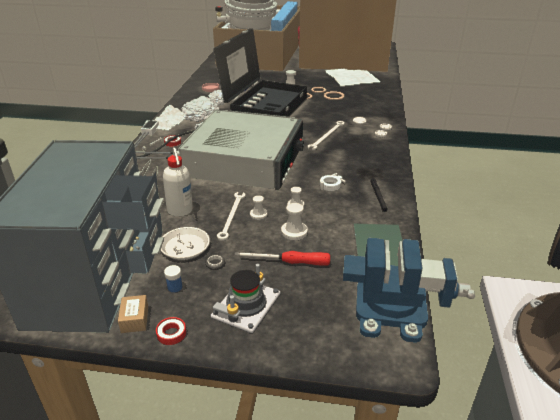

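View pics/top0.png

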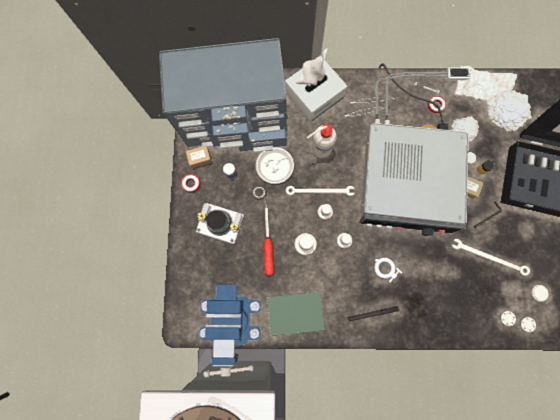

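View pics/wrist0.png

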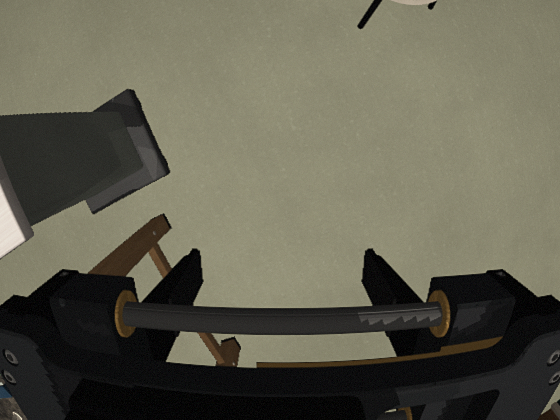

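The side view shows the largest adapter at about (294,220), with smaller look-alikes at (258,207) and (296,197). The stand is at (245,295) and the screwdriver at (290,258). In the top view the large adapter is at (305,242) and the dome at (218,222). The arm is out of both views.

```bash
cat > h.py <<'E'
import numpy as np, cv2
from cell import env, eyes, boxes_of, regions_of
def f_of(p): return 210/np.tan(np.radians(p["vertical_fov"])/2)
def proj(p,P,fish=False):
    E=np.array(p["extrinsics"]); P=np.atleast_2d(P)
    c=(P-E[:3,3])@E[:3,:3]; x,y,z=c[:,0],-c[:,1],-c[:,2]; f=f_of(p)
    if fish:
        r=np.hypot(x,y); th=np.arctan2(r,z); k=f*th/np.maximum(r,1e-9)
        return np.c_[p["cx"]+k*x,p["cy"]+k*y]
    return np.c_[p["cx"]+f*x/z,p["cy"]+f*y/z]
def ray(p,uv,fish=False):
    E=np.array(p["extrinsics"]); f=f_of(p); a=(uv[0]-p["cx"])/f; b=(uv[1]-p["cy"])/f
    if fish:
        r=np.hypot(a,b); k=np.sin(r)/max(r,1e-9); d=np.array([a*k,-b*k,-np.cos(r)])
    else: d=np.array([a,-b,-1.])
    d=E[:3,:3]@d; return E[:3,3],d/np.linalg.norm(d)
def onz(p,uv,z,fish=False):
    o,d=ray(p,uv,fish); return o+d*(z-o[2])/d[2]
def crop(p,c,h,s,name,marks=()):
    im=p["image"][:,:,::-1].copy()
    x0,y0=max(0,int(c[0]-h)),max(0,int(c[1]-h)); x1,y1=min(560,int(c[0]+h)),min(420,int(c[1]+h))
    im=cv2.resize(im[y0:y1,x0:x1],None,fx=s,fy=s,interpolation=cv2.INTER_CUBIC)
    for m in marks: cv2.drawMarker(im,(int((m[0]-x0+.5)*s),int((m[1]-y0+.5)*s)),(255,0,255),cv2.MARKER_CROSS,8,1)
    cv2.imwrite("pics/"+name,im)
def circ(c,z,r,n=24):
    a=np.linspace(0,2*np.pi,n,endpoint=False); return np.c_[c[0]+r*np.cos(a),c[1]+r*np.sin(a),np.full(n,z)]
E
python3 - <<'E'
from h import *
T=eyes.read_camera("top");S=eyes.read_camera("side")
for p,n in((T,"top"),(S,"side")):
    for t in ["adapter_mid","seal","dome_top","housing_rim","driver_red"]:
        for r in regions_of(t,p):
            m=r["pixels"]; ys,xs=np.nonzero(m); c=(xs.mean(),ys.mean())
            z={"adapter_mid":31,"seal":58,"dome_top":58,"housing_rim":30,"driver_red":12}[t]
            print(n,t,round(r["confidence"],2),np.round(r["bbox"]),np.round(c,1),np.round(onz(p,c,z)))
crop(T,(260,225),70,5,"topc.png");crop(S,(270,250),70,5,"sidec.png")
E
```

```text
top adapter_mid 0.59 [294. 229.  23.  26.] [305.6 243.3] [ 504. -235.   31.]
top adapter_mid 0.59 [339. 232.  12.  16.] [344.2 239.5] [ 514. -331.   31.]
top adapter_mid 0.56 [318. 205.  14.  12.] [324.8 210.9] [ 586. -284.   31.]
top seal 0.66 [206. 212.  20.  19.] [216.3 218.9] [560. -17.  58.]
top dome_top 0.81 [205. 209.  24.  21.] [215.6 218.8] [560. -15.  58.]
top housing_rim 0.83 [196. 201.  51.  44.] [219.7 222.6] [555. -20.  30.]
top driver_red 0.92 [263. 210.  12.  61.] [268.4 250.8] [ 487. -142.   12.]
side adapter_mid 0.79 [279. 206.  30.  31.] [294.2 223.1] [ 504. -222.   31.]
side adapter_mid 0.74 [252. 198.  16.  22.] [258.  208.4] [ 585. -263.   31.]
side adapter_mid 0.49 [285. 188.  18.  16.] [295.7 195.6] [ 514. -325.   31.]
side dome_top 0.63 [232. 270.  28.  30.] [245.  284.3] [556.  -3.  58.]
side housing_rim 0.66 [213. 264.  69.  68.] [245.5 300.3] [555.   4.  30.]
side driver_red 0.62 [240. 253.  87.  11.] [296.5 256.8] [ 489. -141.   12.]
side driver_red 0.37 [212. 266.  70.  65.] [245.3 300.3] [560. -14.  12.]
```

View pics/topc.png

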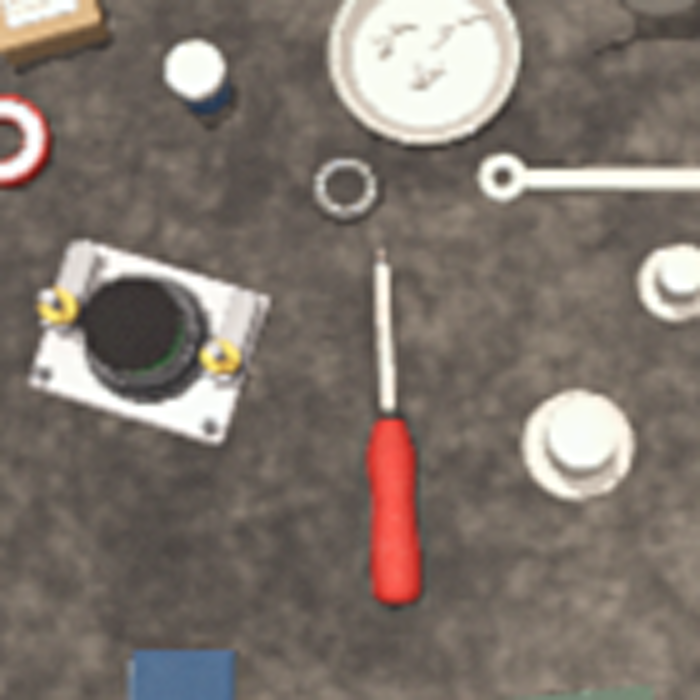

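View pics/sidec.png

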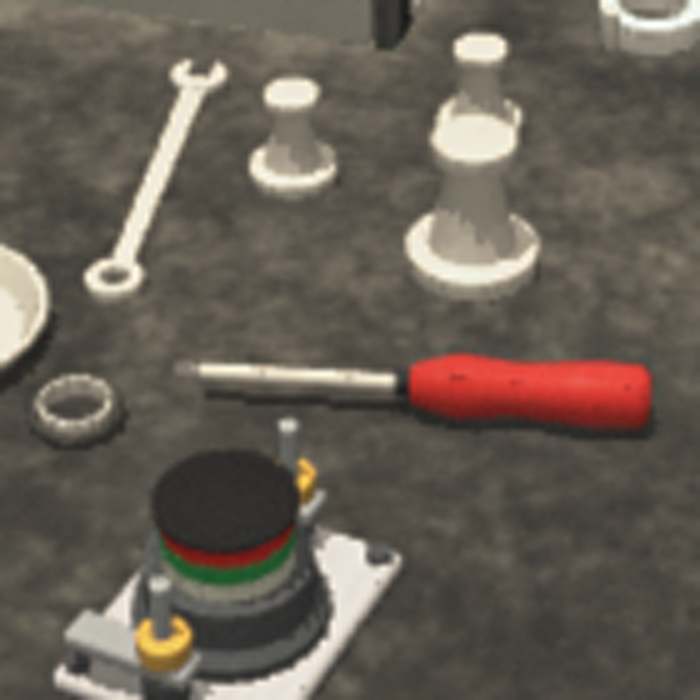

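Run:
```python
from h import *
T=eyes.read_camera("top");S=eyes.read_camera("side")
print("dome", onz(T,(216.5,219.3),57), onz(S,(244.7,279.5),57))
print("head", onz(T,(305.5,241.9),62), onz(S,(200+475/5-.5,180+137/5-.5),62))
print("foot", onz(T,(305.1,243.3),12), onz(S,(200+472/5-.5,180+245/5-.5),12))
st=env.state();print(st['t'])
# studs, z=58: top view nuts ~ z?  plate corners z=8
tc=[(77,240),(270,295),(222,443),(30,382)]
c=[onz(T,(190+a/5-.5,155+b/5-.5),8) for a,b in tc]
print(np.round(c,1),np.mean(c,0)); 
def rep(p,x,y): pass
```

```text
dome [558.78623349 -16.8212143   57.        ] [559.24859098 -15.64129094  57.        ]
head [ 503.75290176 -233.44882413   62.        ] [ 505.21496718 -234.07290032   62.        ]
foot [ 506.34611069 -234.55809343   12.        ] [ 505.08587361 -230.15178682   12.        ]
1.3
[[611.9  24.6   8. ]
 [583.2 -76.4   8. ]
 [506.5 -54.    8. ]
 [537.4  45.2   8. ]] [559.73043296 -15.14661925   8.        ]
```

```bash
cat >> h.py <<'E'
def rows(wps,step=45,dr=0.14,st=None):
    """wps: list of (x,y,z,yaw) -> prints rows in tool axes"""
    st=st or env.state(); p=np.array(st['eef_pos']); y=st['tcp_rot'][2]; out=[]
    for w in wps:
        q=np.array(w[:3]); dy=(w[3]-y+np.pi)%(2*np.pi)-np.pi
        n=int(max(np.ceil(np.linalg.norm(q-p)/step),np.ceil(abs(dy)/dr),1))
        for k in range(n):
            d=(q-p)/n; a=np.array([np.cos(y),np.sin(y)]); b=np.array([np.sin(y),-np.cos(y)])
            out.append((round(d[:2]@a,1),round(d[:2]@b,1),round(-d[2],1),round(-dy/n,3)))
            y+=dy/n
        p=q
    for i in range(0,len(out),8): print("; ".join("%g %g %g %g 95"%o for o in out[i:i+8]))
E
python3 - <<'E'
from h import *
rows([(450,400,215,1.571)]);
E
```

```text
-28.4 -8.9 -0 0.129 95; -29.3 -5.1 -0 0.129 95; -29.7 -1.3 -0 0.129 95; -29.6 2.5 -0 0.129 95; -29.1 6.3 -0 0.129 95; -28 10 -0 0.129 95; -26.5 13.6 -0 0.129 95; -24.5 16.9 -0 0.129 95
-22.1 19.9 -0 0.129 95
```

Call:
send_rows(
  plan="-28.4 -8.9 0 0.129 95; -29.3 -5.1 0 0.129 95; -29.7 -1.3 0 0.129 95; -29.6 2.5 0 0.129 95; -29.1 6.3 0 0.129 95; -28 10 0 0.129 95; -26.5 13.6 0 0.129 95; -24.5 16.9 0 0.129 95",
)

```text
t: 2.1
eef_pos: [429.1, 413.8, 214.6]
tcp_rot: [3.141, -0.001, 1.671]
ft_force: [0.9, -0.5, 0.8]
opening: 1.0
```

Call:
send_rows(
  plan="-42 13 0 0.05 95; -42 13 0 0.05 95; -44 10 0 0 95; -44 10 0 0 95; -44 10 0 0 95; -44 5 0 0 95; -44 5 0 0 95; -44 0 0 0 95",
)

```text
t: 2.9
eef_pos: [503.2, 56.1, 214.2]
tcp_rot: [3.138, -0.002, 1.563]
ft_force: [0.9, 0.3, -0.9]
opening: 0.994
```

Call:
send_rows(
  plan="-44 0 0 0 95; -44 0 0 0 95; -44 0 0 0 95; -44 0 0 0 95; -40 0 0 0 95; -30 0 0 0 95; 0 0 0 0 95",
)

```text
t: 3.6
eef_pos: [499.8, -205.2, 214.7]
tcp_rot: [3.135, -0.001, 1.558]
ft_force: [-0.9, -0.4, -0.0]
opening: 1.0
```

Run:
```python
from h import *
W=eyes.read_camera("wrist"); cv2.imwrite("pics/w1.png",W["image"][:,:,::-1])
st=env.state(); print(st['eef_pos'],st['tcp_rot'],st['joints'].round(3))
print(np.round(W["extrinsics"],3))
for r in regions_of("adapter_mid",W):
    ys,xs=np.nonzero(r["pixels"]); print(r["confidence"],r["bbox"],xs.mean(),ys.mean(), onz(W,(xs.mean(),ys.mean()),31,True))
print(proj(W,[[505,-233.5,62],[505,-233.5,0]],True))
```

```text
[ 499.70218434 -203.74182641  214.62988711] [ 3.13505536e+00 -1.08106113e-03  1.55888255e+00] [-0.512  0.368  1.772  0.005  0.997 -0.502]
[[ 1.00000e+00  1.40000e-02 -3.00000e-03  4.98609e+02]
 [-1.30000e-02  9.58000e-01  2.86000e-01 -1.24535e+02]
 [ 7.00000e-03 -2.86000e-01  9.58000e-01  3.83956e+02]
 [ 0.00000e+00  0.00000e+00  0.00000e+00  1.00000e+00]]
0.87 [262.4, 192.5, 48.6, 50.4] 286.65803667745416 217.042071197411 [ 505.17308915 -230.62550805   31.        ]
0.84 [340.1, 237.9, 30.9, 36.2] 352.28493894165535 253.49118046132972 [ 583.60643317 -277.46121942   31.        ]
0.67 [282.1, 273.7, 27.0, 34.7] 294.0631868131868 289.1414835164835 [ 513.62788286 -323.87502733   31.        ]
[[287.14242417 228.2081475 ]
 [286.00197376 212.02357547]]
```

View pics/w1.png

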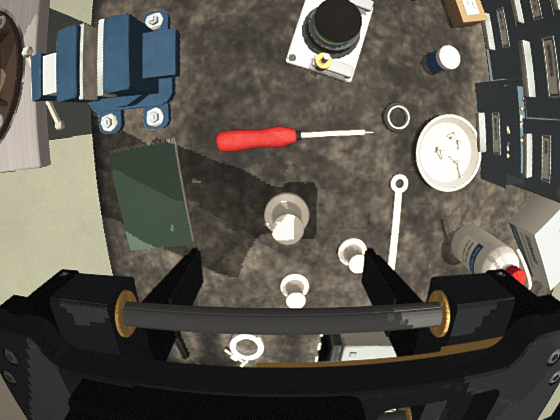

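The wrist view agrees with the top and side estimates. The big adapter's head is at (287,229), against a prediction of (287,228) for (505,-233.5). I'll align and descend.

Call:
send_rows(
  plan="-29.5 5.3 0 -0.012 95; 0 0 30 0 95; 0 0 30 0 95; 0 0 30 0 95; 0 0 20 0 95; 0 0 0 0 95",
)

```text
t: 4.3
eef_pos: [507.5, -224.7, 103.1]
tcp_rot: [3.132, -0.001, 1.58]
ft_force: [-0.6, 0.1, 0.9]
opening: 0.999
```

Run:
```python
from h import *
W=eyes.read_camera("wrist"); cv2.imwrite("pics/w2.png",W["image"][:,:,::-1])
st=env.state(); print(st['eef_pos'],st['tcp_rot'],st['joints'].round(3))
print(proj(W,[[505,-233.5,62],[505,-233.5,0]],True))
crop(W,(282,240),100,4,"w2c.png",proj(W,np.r_[circ((505,-233.5),62,17),circ((505,-233.5),12,27)],True))
```

```text
[ 507.96869412 -225.00480241  104.36261031] [3.13087570e+00 1.18942835e-04 1.58056151e+00] [-0.539  0.529  1.85   0.008  0.753 -0.554]
[[279.18662892 252.86812678]
 [279.05999978 225.33446044]]
```

View pics/w2c.png

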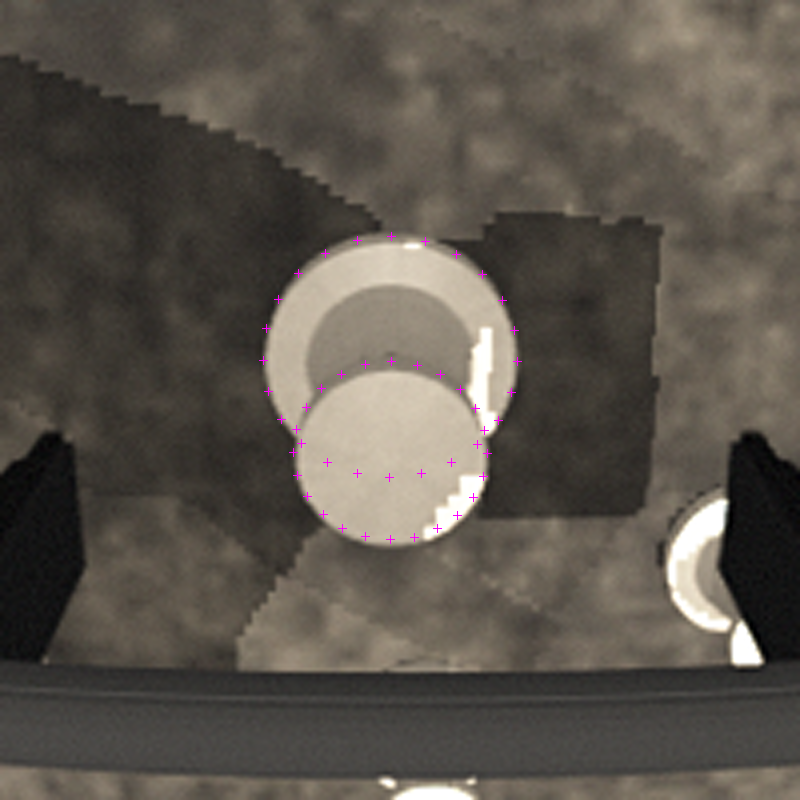

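Call:
send_rows(
  plan="-9.2 -3 20 0 95; 0 0 0 0 95; 0 0 25 0 95; 0 0 15 0 95; 0 0 0 0 95",
)

```text
t: 4.85
eef_pos: [510.0, -232.6, 51.3]
tcp_rot: [3.122, 0.005, 1.584]
ft_force: [-1.2, -0.2, -0.2]
opening: 1.004
```

Run:
```python
from h import *
for i in range(3):
    st=env.state(); print(st['t'],st['eef_pos'],st['tcp_rot'],st['ft_force'])
    W=eyes.read_camera("wrist"); 
crop(W,(282,260),100,4,"w3c.png",proj(W,np.r_[circ((505,-233.5),62,17),circ((505,-233.5),12,27)],True))
```

```text
4.85 [ 510.030744   -232.62665992   51.32332036] [3.12211995 0.00517885 1.5839514 ] [-1.24221453 -0.18461619 -0.2126953 ]
4.9 [ 510.33642306 -232.81452566   52.17603934] [3.12115336 0.00579884 1.58400425] [-0.06091284 -0.11527917  0.32107208]
4.95 [ 510.46742925 -233.02514515   52.48607314] [3.12051572 0.00621388 1.58399782] [-0.84852934 -0.12410455  0.04073066]
```

View pics/w3c.png

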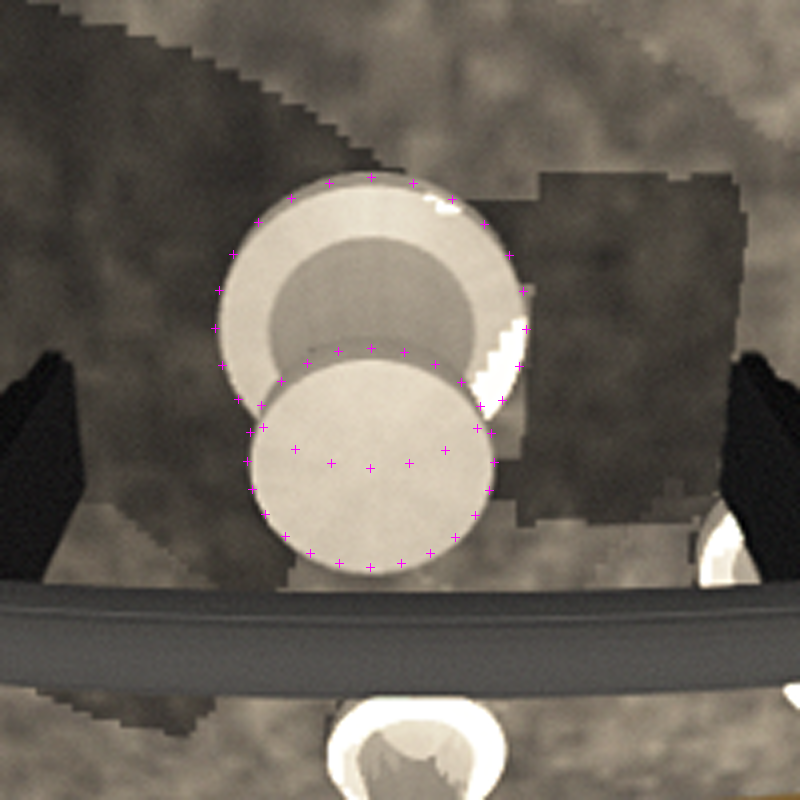

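Call:
send_rows(
  plan="-1 -5 0 0 95; 0 0 0 0 95",
)

```text
t: 5.2
eef_pos: [505.8, -234.4, 54.5]
tcp_rot: [3.118, 0.008, 1.584]
ft_force: [-0.5, -0.1, -1.0]
opening: 0.999
```

Run:
```python
from h import *
for i in range(3):
    st=env.state(); print(st['t'],st['eef_pos'],st['tcp_rot'],st['qvel'].round(3))
    W=eyes.read_camera("wrist");
```

```text
5.2 [ 505.80622349 -234.36522196   54.52267217] [3.11801132 0.007825   1.58437644] [ 0.006 -0.01  -0.02   0.003  0.009  0.007]
5.25 [ 506.1491788  -234.44958338   54.5784377 ] [3.11763223 0.00802739 1.58427835] [ 0.001  0.007 -0.007  0.003 -0.003  0.002]
5.3 [ 506.22136458 -234.47228139   54.33661286] [3.11775949 0.00793231 1.58418668] [ 0.003  0.01  -0.001  0.    -0.002  0.002]
```

Call:
send_rows(
  plan="0 0 -30 0 95; 0 0 -30 0 95; 0 0 0 0 95; 0 0 0 0 95",
)

```text
t: 5.75
eef_pos: [504.4, -233.9, 115.5]
tcp_rot: [3.119, 0.007, 1.584]
ft_force: [-0.1, -0.3, -0.0]
opening: 0.999
```

Run:
```python
from h import *
for i in range(2):
    st=env.state(); print(st['t'],st['eef_pos'],st['tcp_rot'],st['qvel'].round(3))
    W=eyes.read_camera("wrist");
```

```text
5.75 [ 504.43775647 -233.94962875  115.51606516] [3.11936327 0.00691246 1.58376944] [ 0.001 -0.022 -0.017  0.001  0.015  0.001]
5.8 [ 504.55430228 -234.01160708  115.48192221] [3.11927565 0.006964   1.58382104] [ 0.     0.017  0.004  0.002 -0.004  0.001]
```

Call:
send_rows(
  plan="0 -0.5 20 0 95; 0 -0.5 20 0 95; 0 0 20 0 95; 0 0 10 0 95; 0 0 5 0 95; 0 0 0 0 95",
)

```text
t: 6.45
eef_pos: [503.7, -233.6, 33.4]
tcp_rot: [3.125, 0.003, 1.584]
ft_force: [-0.6, -0.5, 0.9]
opening: 1.001
```

Run:
```python
from h import *
for i in range(2):
    st=env.state(); print(st['t'],st['eef_pos'],st['tcp_rot'],st['ft_force'])
    W=eyes.read_camera("wrist"); 
crop(W,(282,280),100,4,"w4c.png",proj(W,np.r_[circ((505,-234),62,17),circ((505,-234),12,27)],True))
```

```text
6.45 [ 503.72889587 -233.63036189   33.39735553] [3.12474902 0.0034531  1.583692  ] [-0.64778343 -0.4694448   0.87221752]
6.5 [ 503.89281862 -233.73755676   33.85024224] [3.12421449 0.00379196 1.58368517] [-0.21056367 -0.30669713  1.84339788]
```

View pics/w4c.png

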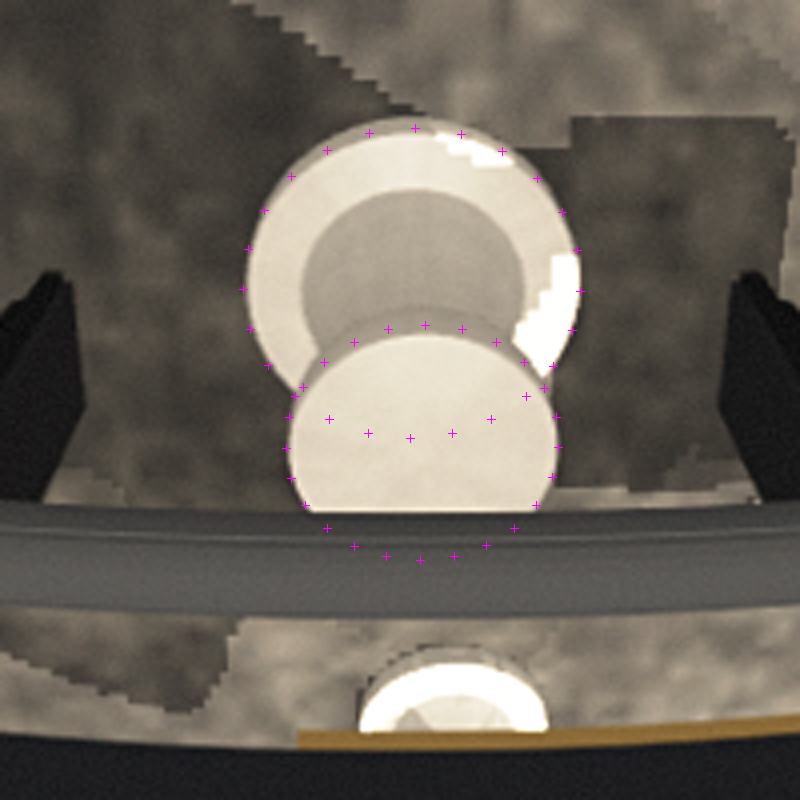

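Call:
send_rows(
  plan="-0.7 1 -3 0 95; 0 0 0 0 95; 0 0 0 0 60; 0 0 0 0 45; 0 0 0 0 38; 0 0 0 0 25; 0 0 0 0 25; 0 0 0 0 25",
)

```text
t: 7.35
eef_pos: [506.2, -235.1, 40.3]
tcp_rot: [3.12, 0.007, 1.584]
ft_force: [-0.2, 0.4, 0.2]
opening: 0.552
```

Run:
```python
from h import *
for i in range(2):
    st=env.state(); print(st['t'],st['eef_pos'],st['tcp_rot'],st['ft_force'],st['opening']*95.1)
    W=eyes.read_camera("wrist"); 
crop(W,(282,280),100,4,"w5c.png",proj(W,np.r_[circ((505,-234),12,27)],True))
```

```text
7.35 [ 506.17439348 -235.13478736   40.29363358] [3.11968986 0.00667456 1.58377461] [-0.15996518  0.3961016   0.18811966] 52.52828281822452
7.4 [ 506.16677993 -235.17749813   40.28344375] [3.11967377 0.00669417 1.58375189] [-0.28132849  0.32626965 -0.20320196] 48.330898414511324
```

View pics/w5c.png

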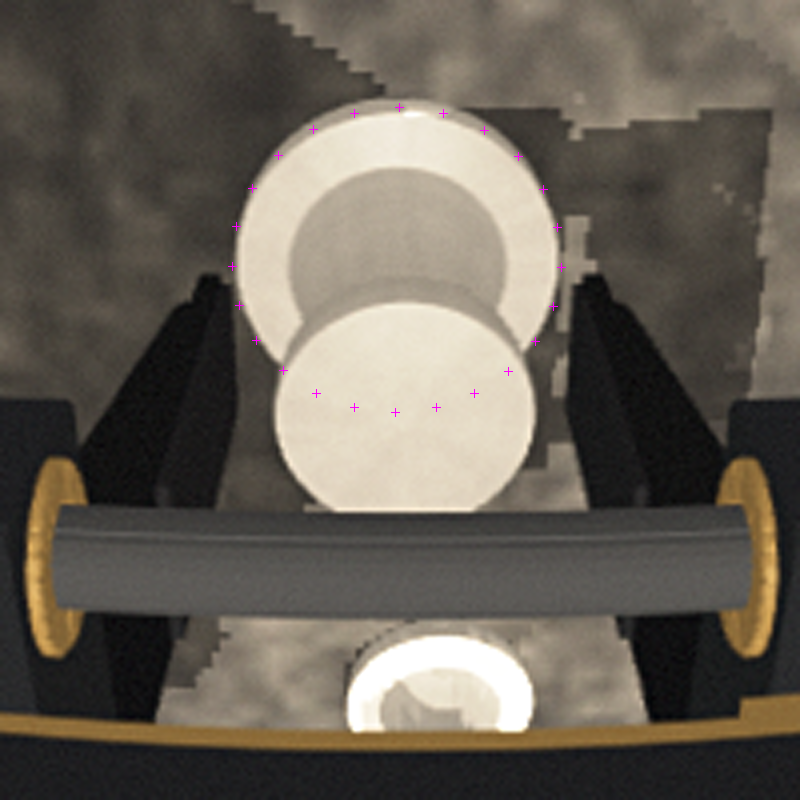

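Call:
send_rows(
  plan="0 0 3.5 0 25; 0 0 0 0 25; 0 0 0 0 25; 0 0 0 0 25; 0 0 0 0 25",
)

```text
t: 7.95
eef_pos: [506.2, -235.1, 36.2]
tcp_rot: [3.12, 0.006, 1.584]
ft_force: [-0.6, -1.0, -0.1]
opening: 0.334
```

Call:
send_rows(
  plan="0 0 0 0 25; 0 0 -10 0 25; 0 0 -20 0 25; 0 0 0 0 25; 0 0 0 0 25",
)

```text
t: 8.45
eef_pos: [505.1, -234.7, 67.6]
tcp_rot: [3.121, 0.006, 1.584]
ft_force: [0.7, -0.2, -2.2]
opening: 0.33
```

Run:
```python
from h import *
for i in range(2):
    st=env.state(); print(st['t'],st['eef_pos'],st['tcp_rot'],st['ft_force'],st['opening']*95.1)
    W=eyes.read_camera("wrist"); 
cv2.imwrite("pics/w6.png",W["image"][:,:,::-1])
S=eyes.read_camera("side"); crop(S,(290,220),70,5,"s6.png")
```

```text
8.45 [ 505.05712058 -234.67434692   67.56579248] [3.12113538 0.00579882 1.58384399] [ 0.7464199  -0.20583499 -2.18533693] 31.417051401976067
8.5 [ 505.16992251 -234.75061779   67.56912478] [3.12097804 0.00588246 1.58377727] [ 0.13371383 -0.15034703 -1.72209546] 31.618178221653192
```

View pics/w6.png

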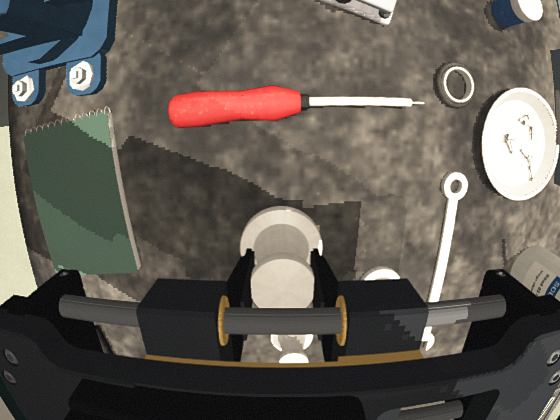

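View pics/s6.png

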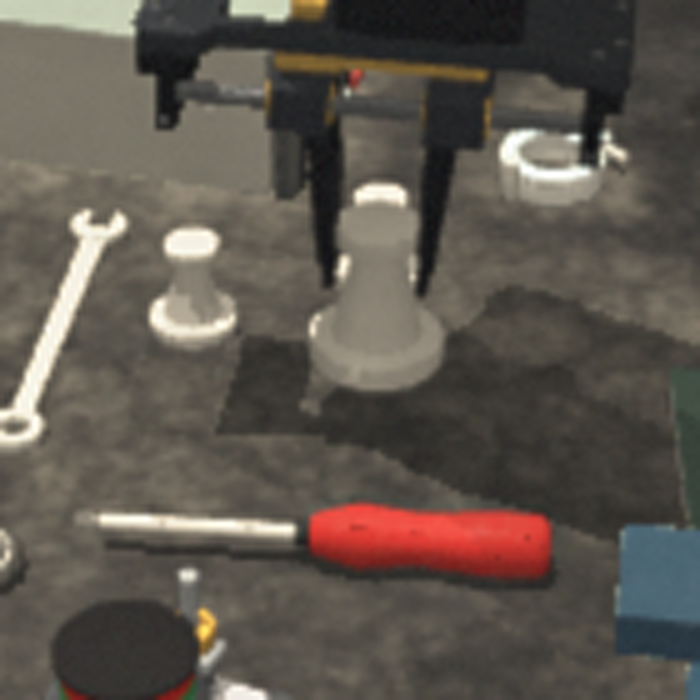

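Call:
send_rows(
  plan="0 0 -30 0 25; 0 0 -30 0 25; 10 3 -15 0 25; 25 6.5 0 0 25; 35 9 0 0 25; 35 9 0 0 25; 35 9 0 0 25; 0 0 0 0 25",
)

```text
t: 9.4
eef_pos: [537.9, -89.6, 140.1]
tcp_rot: [3.128, 0.002, 1.58]
ft_force: [-0.4, 0.2, -2.2]
opening: 0.336
```

Run:
```python
from h import *
for i in range(2):
    st=env.state(); print(st['t'],st['eef_pos'],st['tcp_rot'],st['ft_force'],st['opening']*95.1)
    W=eyes.read_camera("wrist");
```

```text
9.4 [537.86263342 -89.59466897 140.10111382] [3.12822198e+00 1.56034608e-03 1.57980812e+00] [-0.4297561   0.22742883 -2.18370996] 31.97691068022588
9.45 [537.62526184 -91.03630292 140.02144758] [3.12842424e+00 1.97755635e-03 1.57969686e+00] [-0.53964707 -0.2783013  -2.89816168] 31.487151297830614
```

Call:
send_rows(
  plan="25 7 -3 0 25; 25 7 -3 0 25; 18 5 -3 0 25; 5 2 0 0 25; 0 0 0 0 25; 0 0 0 0 25",
)

```text
t: 10.1
eef_pos: [557.6, -23.6, 147.2]
tcp_rot: [3.132, 0.003, 1.572]
ft_force: [0.0, -0.1, -1.3]
opening: 0.336
```

Run:
```python
from h import *
for i in range(2):
    st=env.state(); print(st['t'],st['eef_pos'],st['tcp_rot'],st['ft_force'],st['opening']*95.1)
    S=eyes.read_camera("side"); 
T=eyes.read_camera("top")
crop(S,(245,260),70,5,"s7.png",proj(S,circ((559,-16.2),56,24.5)));crop(T,(225,220),60,5,"t7.png",proj(T,circ((559,-16.2),56,24.5)))
```

```text
10.1 [557.58077652 -23.57157782 147.20793802] [3.13158916e+00 2.65841740e-03 1.57227122e+00] [ 0.01982247 -0.10025182 -1.27926424] 31.964702342236745
10.15 [557.56914362 -23.67856533 147.21975318] [3.13158436e+00 2.64387409e-03 1.57196167e+00] [-0.02961174 -0.82766083 -2.23680566] 32.013511226345095
```

View pics/s7.png

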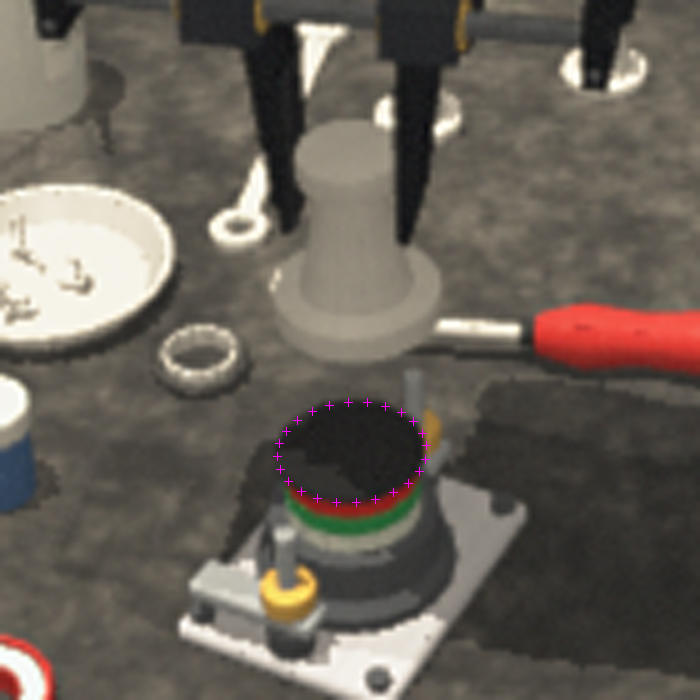

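View pics/t7.png

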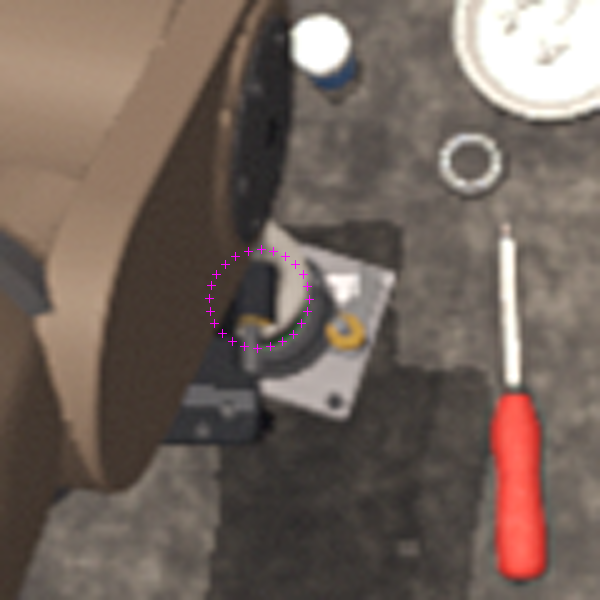

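Call:
send_rows(
  plan="7.4 1.4 15 0 25; 0 0 0 0 25; 0 0 15 0 25; 0 0 0 0 25; 0 0 0 0 25",
)

```text
t: 10.75
eef_pos: [559.6, -18.8, 118.4]
tcp_rot: [3.13, 0.003, 1.569]
ft_force: [0.1, -0.4, -0.9]
opening: 0.333
```

Run:
```python
from h import *
S=eyes.read_camera("side"); 
for i in range(2):
    st=env.state(); print(st['t'],st['eef_pos'],st['tcp_rot'],st['ft_force'],st['opening']*95.1)
    W=eyes.read_camera("wrist")
p=st['eef_pos']; b=p[2]-36.2
pts=np.r_[circ(p,b+12,27),circ(p,b,27),circ(p,b+62,17)]
d=circ((559,-16.2),56,24.5)
crop(S,(245,260),70,5,"s8.png",proj(S,np.r_[pts,d]));crop(W,(282,260),110,4,"w8.png",proj(W,np.r_[pts,d],True))
```

```text
10.8 [559.48629525 -18.78757799 118.34222175] [3.13026914e+00 3.07692952e-03 1.56944404e+00] [ 0.436846   -0.06492193 -1.69081543] 31.72556474506346
10.85 [559.52254855 -18.70634264 118.40378791] [3.12996679e+00 3.11241492e-03 1.56944834e+00] [-0.3122785  -0.82595661 -2.23472326] 31.892879305663286
```

View pics/s8.png

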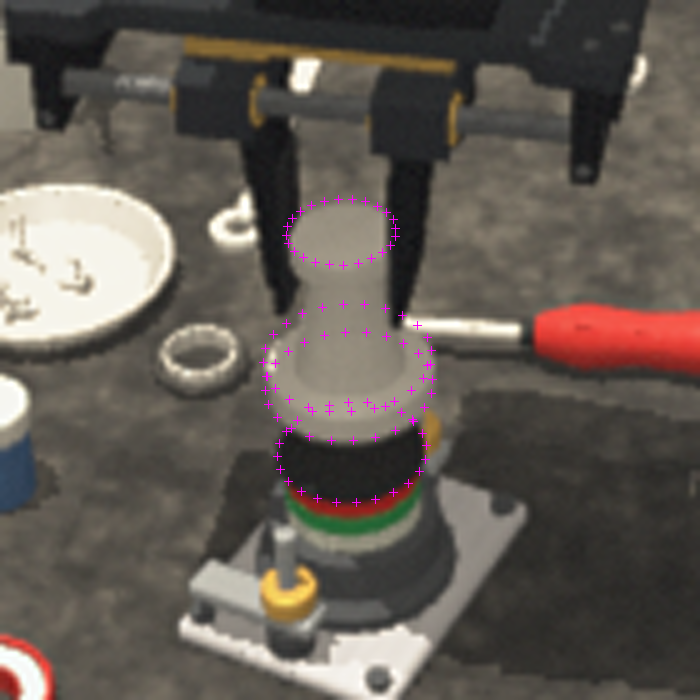

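View pics/w8.png

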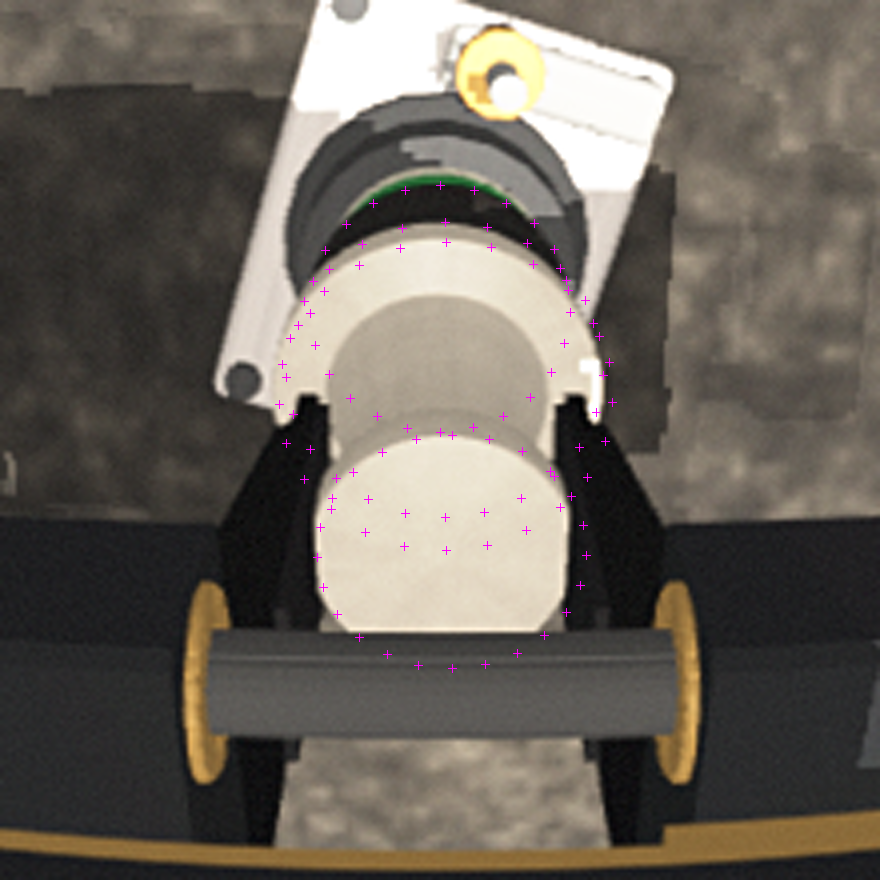

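Call:
send_rows(
  plan="2.2 0.5 7 0 25; 0 0 5 0 25; 0 0 0 0 25; 0 0 0 0 25",
)

```text
t: 11.3
eef_pos: [560.5, -16.3, 106.3]
tcp_rot: [3.129, 0.003, 1.57]
ft_force: [0.7, -0.5, -2.4]
opening: 0.333
```

```bash
cat > look.py <<'E'
from h import *
import sys
n=sys.argv[1]; off=float(sys.argv[2])
S=eyes.read_camera("side"); W=eyes.read_camera("wrist")
st=env.state(); print(st['t'],st['eef_pos'].round(2),st['tcp_rot'].round(4),st['ft_force'].round(2),round(st['opening']*95.1,1))
p=st['eef_pos']; b=p[2]-off
pts=np.r_[circ(p,b+12,27),circ(p,b,27),circ(p,b+62,17)]
d=circ((559,-16.2),56,24.5)
crop(S,(245,265),60,6,"s%s.png"%n,proj(S,np.r_[pts,d]));crop(W,(282,260),100,4,"w%s.png"%n,proj(W,np.r_[pts,d],True))
E
python3 look.py 9 36.2
```

```text
11.4 [560.54 -16.32 106.38] [3.1284 0.0033 1.5696] [ 0.22 -0.19 -1.42] 31.7
```

View pics/s9.png

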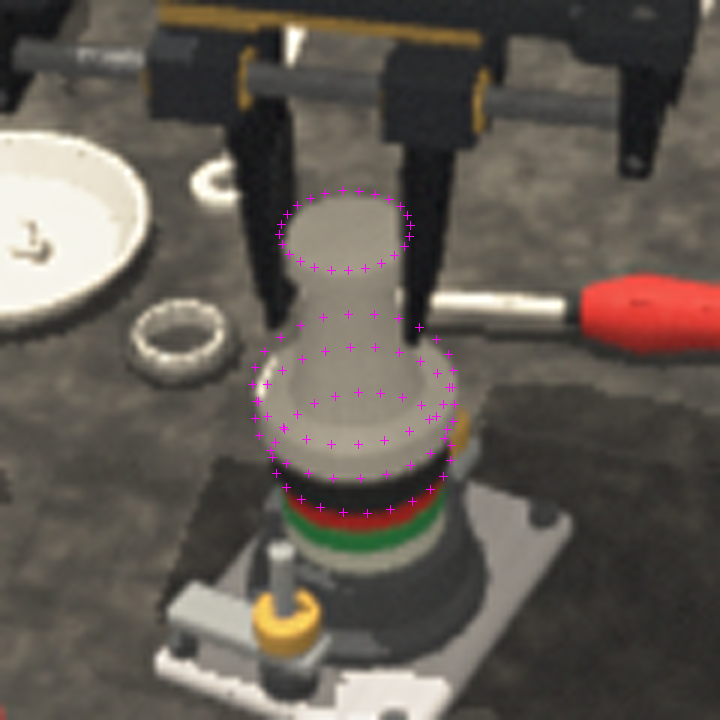

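View pics/w9.png

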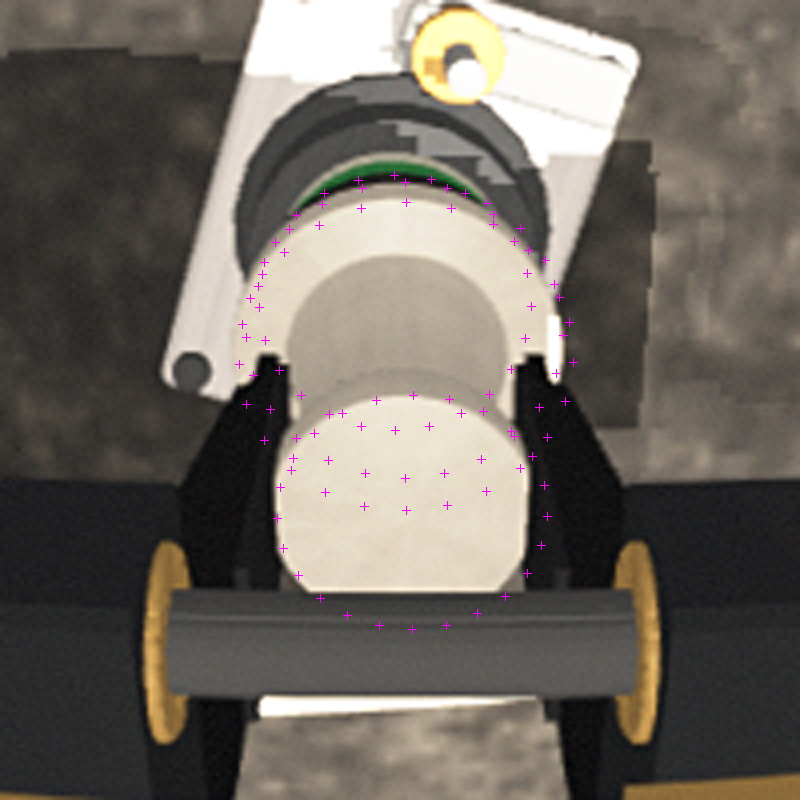

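Run:
```python
from h import *
W=eyes.read_camera("wrist")
im=W["image"]
for c in (276,280,284): print([tuple(im[r,c]) for r in range(196,214)])
d=circ((559,-16.2),56,24.5,72); print(proj(W,d,True)[:,1].min(), proj(W,[[559,8.3,z] for z in (56,50,42,34)],True), proj(W,[[559,-16.2+29,34]],True))
```

```text
[(np.uint8(77), np.uint8(73), np.uint8(74)), (np.uint8(80), np.uint8(78), np.uint8(76)), (np.uint8(145), np.uint8(141), np.uint8(126)), (np.uint8(172), np.uint8(165), np.uint8(148)), (np.uint8(112), np.uint8(139), np.uint8(104)), (np.uint8(44), np.uint8(110), np.uint8(57)), (np.uint8(39), np.uint8(107), np.uint8(53)), (np.uint8(33), np.uint8(63), np.uint8(36)), (np.uint8(23), np.uint8(21), np.uint8(22)), (np.uint8(47), np.uint8(41), np.uint8(39)), (np.uint8(170), np.uint8(157), np.uint8(142)), (np.uint8(169), np.uint8(159), np.uint8(142)), (np.uint8(169), np.uint8(158), np.uint8(142)), (np.uint8(175), np.uint8(163), np.uint8(145)), (np.uint8(236), np.uint8(225), np.uint8(205)), (np.uint8(242), np.uint8(236), np.uint8(223)), (np.uint8(240), np.uint8(234), np.uint8(220)), (np.uint8(240), np.uint8(232), np.uint8(219))]
[(np.uint8(76), np.uint8(73), np.uint8(74)), (np.uint8(83), np.uint8(82), np.uint8(78)), (np.uint8(154), np.uint8(148), np.uint8(133)), (np.uint8(176), np.uint8(166), np.uint8(147)), (np.uint8(75), np.uint8(121), np.uint8(77)), (np.uint8(38), np.uint8(107), np.uint8(54)),
[... 847 characters left out ...]
uint8(109), np.uint8(52)), (np.uint8(34), np.uint8(64), np.uint8(38)), (np.uint8(21), np.uint8(19), np.uint8(20)), (np.uint8(55), np.uint8(46), np.uint8(44)), (np.uint8(171), np.uint8(161), np.uint8(143)), (np.uint8(170), np.uint8(158), np.uint8(143)), (np.uint8(169), np.uint8(158), np.uint8(141)), (np.uint8(190), np.uint8(176), np.uint8(157)), (np.uint8(240), np.uint8(232), np.uint8(213)), (np.uint8(240), np.uint8(234), np.uint8(221)), (np.uint8(239), np.uint8(233), np.uint8(216)), (np.uint8(238), np.uint8(231), np.uint8(216))]
203.22188943328405 [[280.16064455 203.22188943]
 [280.09112181 201.11965533]
 [280.0037211  198.47516763]
 [279.92185665 195.99651144]] [[279.90388311 190.22708352]]
```

Call:
send_rows(
  plan="0 -1.2 3 0 25; 0 0 3 0 25; 0 0 0 0 25; 0 0 0 0 25; 0 0 0 0 25",
)

```text
t: 11.95
eef_pos: [559.4, -16.4, 100.0]
tcp_rot: [3.128, 0.003, 1.569]
ft_force: [-0.3, -0.4, -2.3]
opening: 0.333
```

```bash
cat > avg.py <<'E'
from h import *
import sys
F=[];P=[]
for i in range(int(sys.argv[1])):
    eyes.read_camera("side"); st=env.state(); F.append(st['ft_force']); P.append(st['eef_pos'])
print(st['t'],np.mean(P,0).round(2),st['tcp_rot'].round(4),np.mean(F,0).round(2),st['opening'])
E
python3 avg.py 6
```

```text
12.25 [559.44 -16.4  100.1 ] [3.1279 0.0034 1.5696] [ 0.05 -0.06 -1.82] 0.32968333868606975
```

Call:
send_rows(
  plan="0 0 1.5 0 25; 0 0 0 0 25; 0 0 1 0 25; 0 0 0 0 25; 0 0 0 0 25",
)

```text
t: 12.75
eef_pos: [559.6, -16.4, 97.7]
tcp_rot: [3.127, 0.003, 1.57]
ft_force: [-0.2, -0.3, -0.2]
opening: 0.332
```

```bash
python3 avg.py 6; python3 look.py 10 36.2
```

```text
13.05 [559.59 -16.43  97.67] [3.1275 0.0035 1.5696] [ 0.1  -0.12 -0.06] 0.33344862980367335
13.15 [559.57 -16.44  97.67] [3.1274 0.0035 1.5696] [-0.47 -0.38 -0.41] 31.6
```

View pics/s10.png

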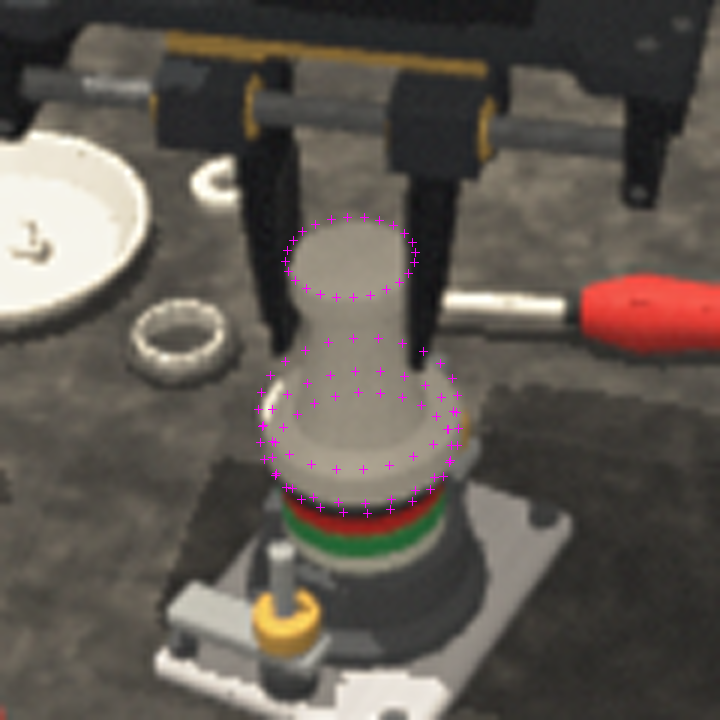

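Force is about zero, so the seal is carrying the weight. Side-view pixels show the foot and dome centred within about 1 px. I'll release and check.

Call:
send_rows(
  plan="0 0 0 0 60; 0 0 0 0 60; 0 0 0 0 60; 0 0 0 0 60; 0 0 0 0 60; 0 0 0 0 60; 0 0 0 0 60; 0 0 0 0 60",
)

```text
t: 13.95
eef_pos: [560.0, -16.5, 97.9]
tcp_rot: [3.126, 0.004, 1.57]
ft_force: [0.9, 0.3, 0.2]
opening: 0.631
```

```bash
python3 look.py 11 36.2
python3 - <<'E'
from h import *
W=eyes.read_camera("wrist");crop(W,(282,260),100,4,"w11b.png")
E
```

```text
14.05 [559.97 -16.5   97.92] [3.1264 0.0036 1.5695] [-0.03 -0.01 -0.44] 60.2
```

View pics/s11.png

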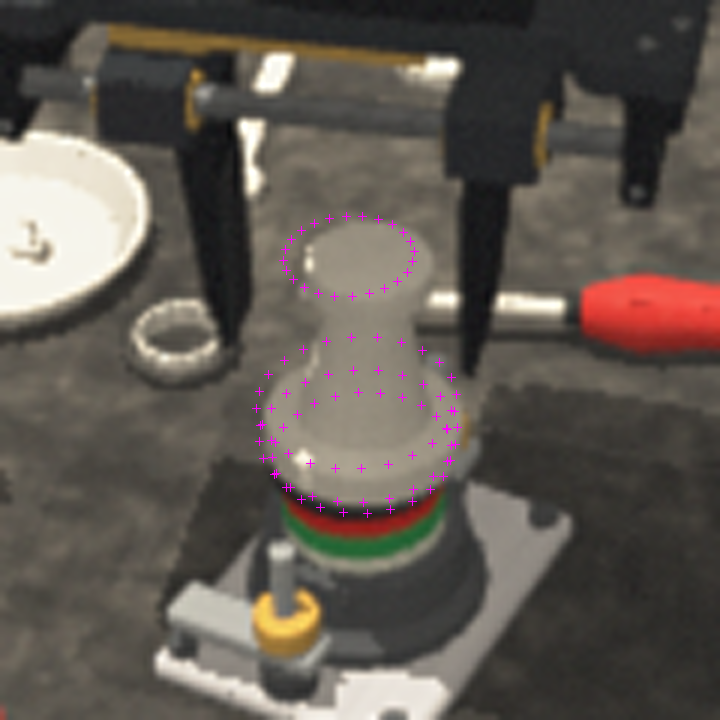

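View pics/w11b.png

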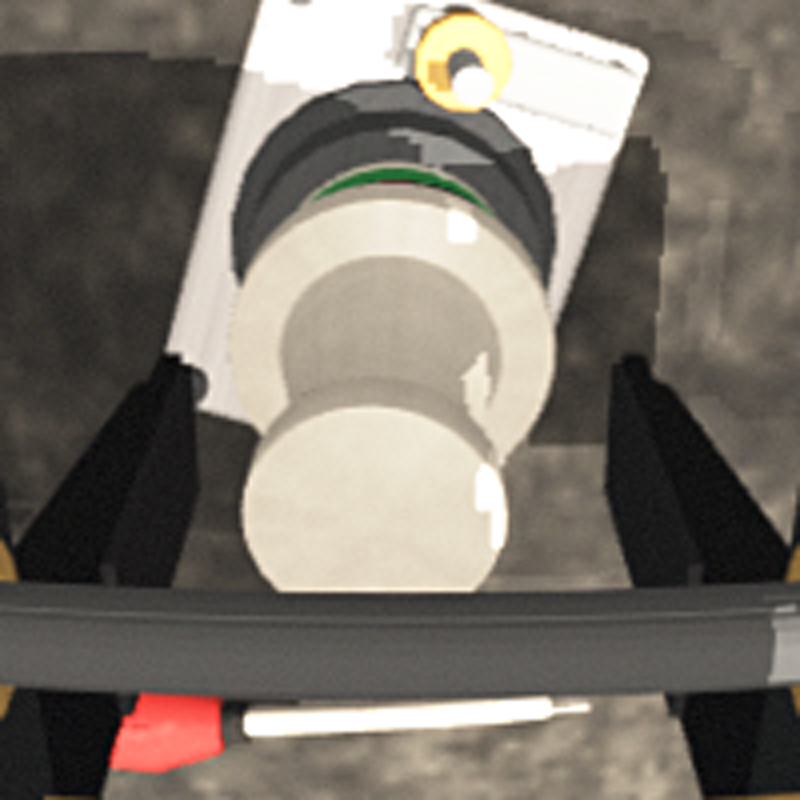

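Call:
send_rows(
  plan="0 0 0 0 60; 0 0 0 0 60; 0 0 0 0 60; 0 0 0 0 60; 0 0 0 0 60; 0 0 0 0 60",
)

```text
t: 14.7
eef_pos: [560.0, -16.5, 97.9]
tcp_rot: [3.126, 0.004, 1.569]
ft_force: [0.2, 0.5, -0.2]
opening: 0.635
```

Run:
```python
from h import *
for i in range(5):
    W=eyes.read_camera("wrist"); S=eyes.read_camera("side")
    im=W["image"]
    g=im[:,:,0].astype(int)
    row=g[283,182:382]; 
    rr=g[250,182:382]
    print(env.state()['t'],[k+182 for k in range(1,200) if abs(row[k]-row[k-1])>45],[k+182 for k in range(1,200) if abs(rr[k]-rr[k-1])>45])
crop(W,(282,260),100,4,"w12.png");crop(S,(245,265),60,6,"s12.png",proj(S,circ((559,-16.2),53.6,24.5)))
print(env.state()['eef_pos'],env.state()['tcp_rot'])
```

```text
14.8 [245, 246, 309, 369, 381] [227, 228, 304, 320, 321]
14.9 [247, 248, 311, 369, 381] [227, 228, 320, 321]
15.0 [245, 246, 309, 369, 381] [227, 228, 304, 320, 321]
15.1 [243, 244, 308, 369, 381] [227, 228, 304, 320, 321]
15.2 [243, 244, 308, 369, 381] [227, 228, 304, 320, 321]
[559.96275014 -16.47801773  97.90985784] [3.12641512 0.00361453 1.56957577]
```

View pics/s12.png

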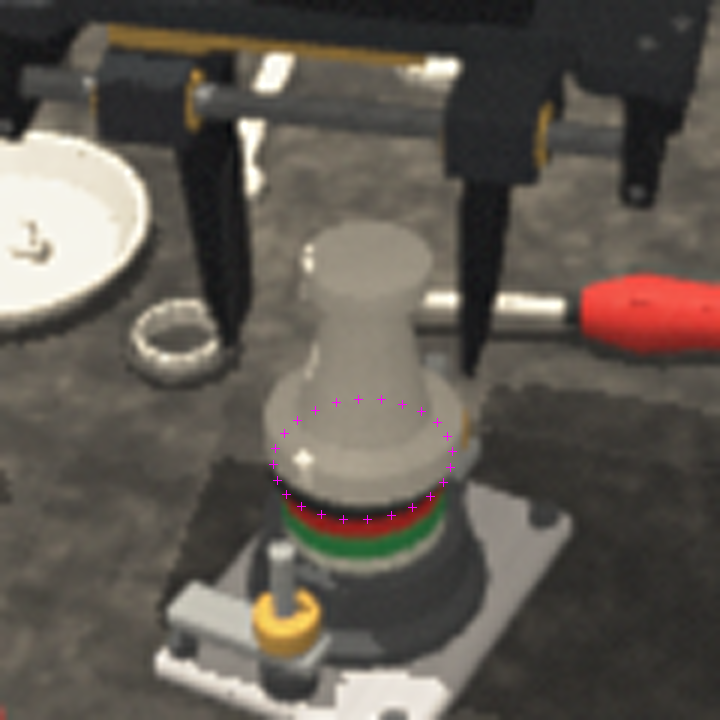

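View pics/w12.png

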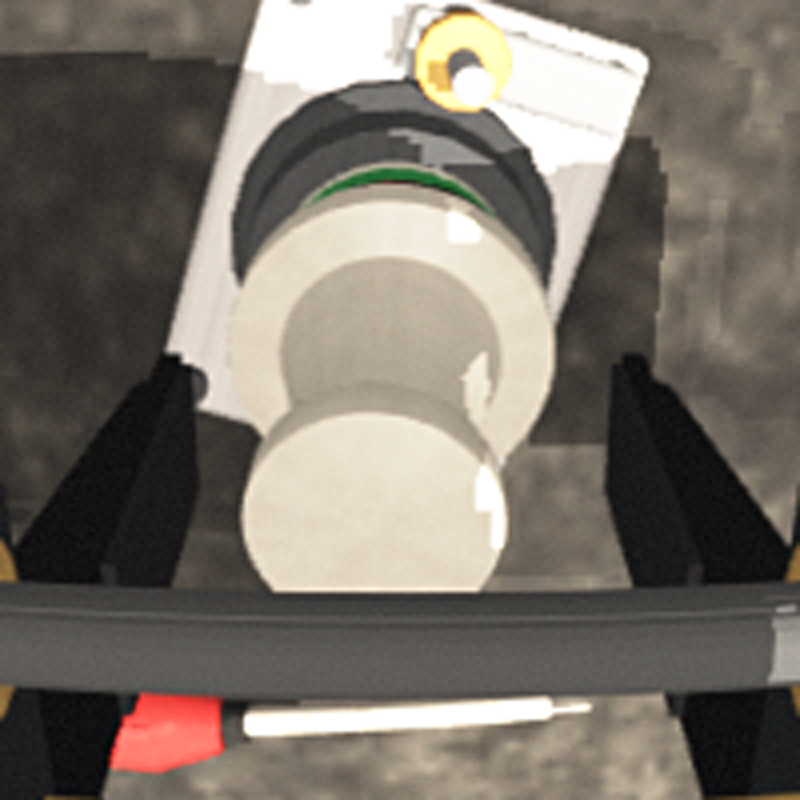

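The adapter stands free with the fingers clear. It leans slightly toward -x, the foot is within about 2 mm of centre, and it is rocking by about 1 mm at most. I'll re-grip it slowly.

Call:
send_rows(
  plan="0 0.8 0 0 52; 0 0 0 0 47; 0 0 0 0 44; 0 0 0 0 42; 0 0 0 0 40; 0 0 0 0 38; 0 0 0 0 36; 0 0 0 0 34",
)

```text
t: 16.0
eef_pos: [560.8, -16.5, 97.9]
tcp_rot: [3.126, 0.004, 1.57]
ft_force: [0.1, 0.4, -0.1]
opening: 0.363
```

Call:
send_rows(
  plan="0 0 0 0 30; 0 0 0 0 25; 0 0 0 0 25; 0 0 0 0 25; 0 0 0 0 25",
)

```text
t: 16.5
eef_pos: [560.8, -16.5, 97.9]
tcp_rot: [3.126, 0.004, 1.57]
ft_force: [0.3, 0.1, 0.2]
opening: 0.336
```

```bash
python3 avg.py 4; python3 look.py 13 36.2
```

```text
16.7 [560.82 -16.47  97.92] [3.1265 0.0036 1.5696] [ 0.35 -0.23  0.06] 0.33167873977470547
16.8 [560.85 -16.47  97.93] [3.1264 0.0036 1.5696] [-0.01 -0.38 -0.3 ] 31.9
```

View pics/s13.png

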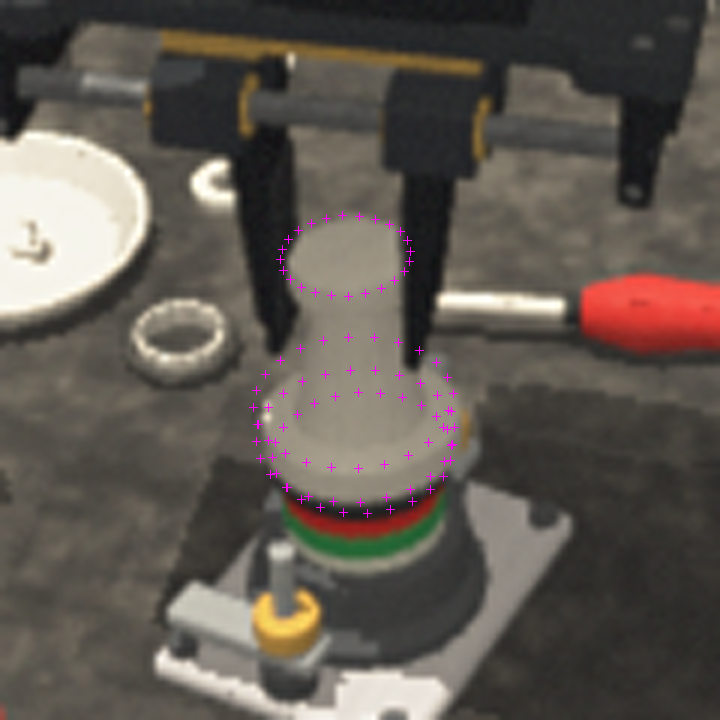

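View pics/w13.png

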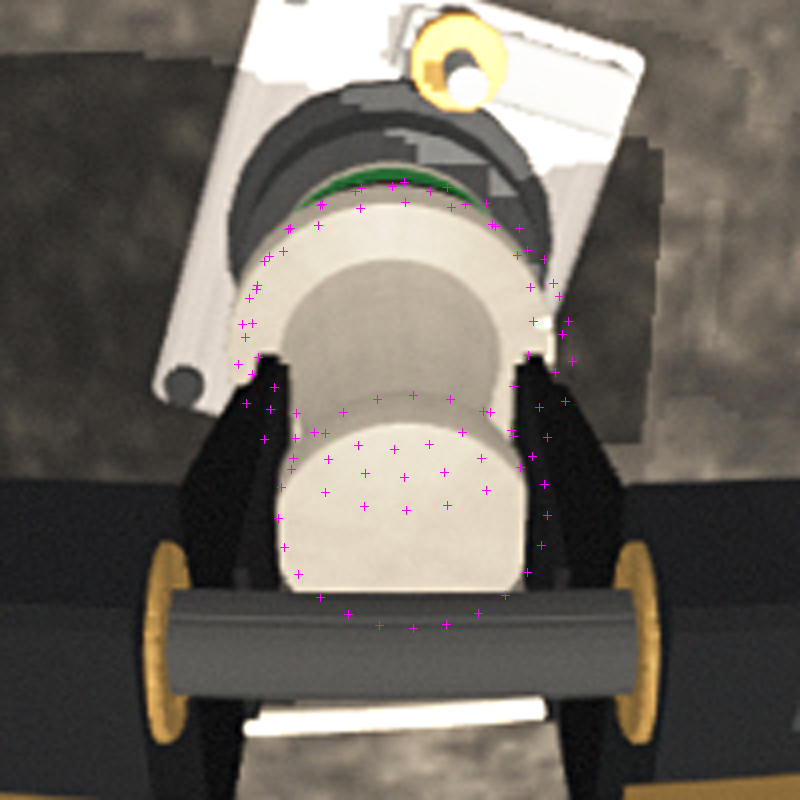

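```bash
cat > fit.py <<'E'
from h import *
from scipy.optimize import least_squares
from scipy.spatial.transform import Rotation as R
def camW(W0,st0,tcp,rot):
    """wrist camera dict for another TCP pose"""
    def T(p,r):
        M=np.eye(4); M[:3,:3]=R.from_euler('xyz',r).as_matrix(); M[:3,3]=p; return M
    W=dict(W0); W["extrinsics"]=T(tcp,rot)@np.linalg.inv(T(st0['eef_pos'],st0['tcp_rot']))@np.array(W0["extrinsics"]); return W
def circ3(f,tx,ty,h,r,b):
    # axis leaning: (tx,ty) = tilt toward +x,+y
    a=np.array([tx,ty,1.]);a/=np.linalg.norm(a); u=np.cross(a,[0,1,0]);u/=np.linalg.norm(u);v=np.cross(a,u)
    t=np.linspace(0,2*np.pi,180); c=np.array([f[0],f[1],b])+a*h
    return c+r*(np.outer(np.cos(t),u)+np.outer(np.sin(t),v))
def meas(cam,q,b,fish):
    H=proj(cam,circ3(q[:2],q[2],q[3],62,17,b),fish); F=proj(cam,circ3(q[:2],q[2],q[3],12,27,b),fish); G=proj(cam,circ3(q[:2],q[2],q[3],0,27,b),fish)
    A=np.r_[F,G]
    return H,F,G,A
def wfit(cam,obs,b):
    # obs: head l, r, apex row ; foot l,r (outer), ring apex row, outer apex row
    def res(q):
        H,F,G,A=meas(cam,q,b,True)
        pr=np.array([H[:,0].min(),H[:,0].max(),H[:,1].min(),A[:,0].min(),A[:,0].max(),F[:,1].min(),A[:,1].min()])
        return pr-obs
    s=least_squares(res,[559,-16,0,0]); return s.x,s.fun
E
python3 - <<'E'
from fit import *
W=eyes.read_camera("wrist"); st=env.state()
def px(l,r,ap,fl,fr,ra,oa):  # crop coords (x4, origin 182,160)
    X=lambda v:182+v/4-.5; Y=lambda v:160+v/4-.5
    return np.array([X(l),X(r),Y(ap),X(fl),X(fr),Y(ra),Y(oa)])
for n,tcp,rot,o,b in [("w9",[560.54,-16.32,106.38],[3.1284,.0033,1.5696],px(276,528,394,241,563,197,181),70.2),
  ("w12",[559.96,-16.48,97.91],[3.1264,.0036,1.5696],px(243,508,411,231,554,200,187),61.6),
  ("w13",[560.85,-16.47,97.93],[3.1264,.0036,1.5696],px(277,525,422,233,555,204,190),61.6)]:
    c=camW(W,st,np.array(tcp),np.array(rot))
    x,f=wfit(c,o,b); print(n,x.round(3),f.round(1))
E
```

```text
w9 [ 5.60039e+02 -1.57430e+01 -1.40000e-02 -7.00000e-03] [-2.3  2.3  0.1 -1.6  1.6  0.7 -0.4]
w12 [ 5.58316e+02 -1.63440e+01 -5.20000e-02 -3.20000e-02] [-0.4  0.4 -0.2 -1.3  1.4  1.3 -1. ]
w13 [ 5.58876e+02 -1.66690e+01  8.00000e-03 -4.90000e-02] [-2.4  2.5 -0.  -1.5  1.4  1.4 -1. ]
```

Fit from the wrist picture: while free it stood with the foot at (558.3,-16.3) and a tilt of about 0.06 rad. It is now gripped with a tilt of about 0.05 rad toward -y. I'll press in small steps, nudging +y.

Call:
send_rows(
  plan="1 0 1 0 25; 0.5 0 1.5 0 25; 0.5 0 1.5 0 25; 0 0 0 0 25; 0 0 0 0 25",
)

```text
t: 17.35
eef_pos: [561.0, -14.6, 94.0]
tcp_rot: [3.126, 0.004, 1.57]
ft_force: [-0.8, -0.6, 3.0]
opening: 0.332
```

```bash
python3 avg.py 4; python3 look.py 14 36.2
```

```text
17.55 [560.96 -14.57  94.01] [3.126  0.0041 1.5697] [-1.36 -1.36  2.91] 0.3340028582029471
17.65 [560.96 -14.56  94.  ] [3.126  0.004  1.5696] [-1.78 -1.08  2.69] 31.5
```

View pics/w14.png

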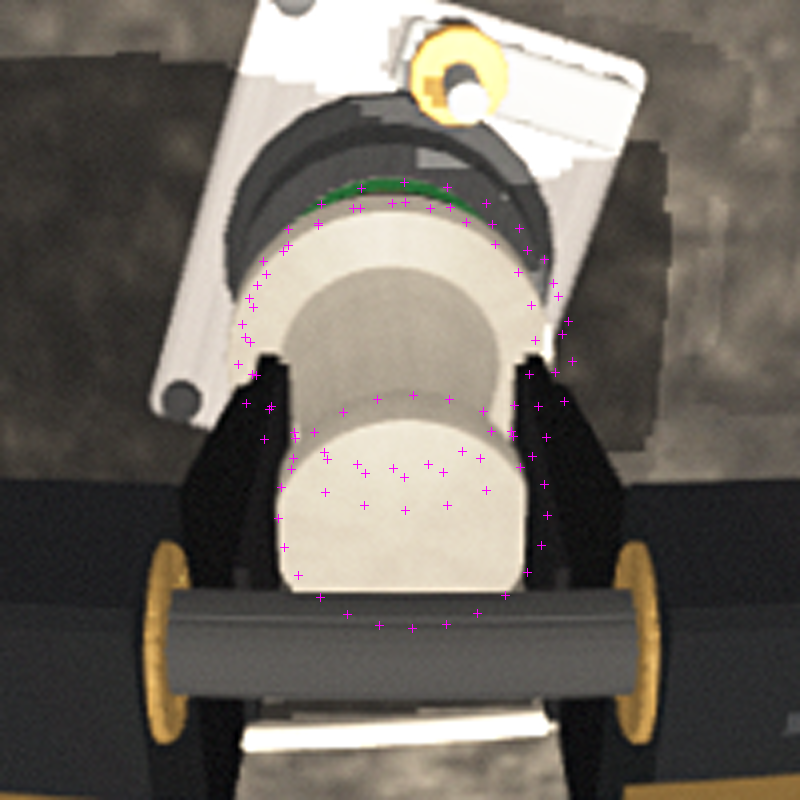

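Call:
send_rows(
  plan="0.5 0 1.5 0 25; 0.3 0 1.5 0 25; 0 0 1.5 0 25; 0 0 1 0 25; 0 0 0 0 25; 0 0 0 0 25",
)

```text
t: 18.25
eef_pos: [561.1, -13.9, 88.9]
tcp_rot: [3.125, 0.005, 1.57]
ft_force: [-1.4, -0.9, 7.9]
opening: 0.33
```

```bash
python3 avg.py 6; python3 look.py 15 36.2
python3 - <<'E'
from h import *
S=eyes.read_camera("side");crop(S,(245,270),40,8,"s15b.png")
E
```

```text
18.55 [561.12 -13.87  88.91] [3.1254 0.0045 1.5699] [-1.65 -1.36  7.19] 0.33372357241001394
18.65 [561.11 -13.87  88.9 ] [3.1254 0.0045 1.5699] [-2.44 -2.35  7.37] 31.5
```

View pics/w15.png

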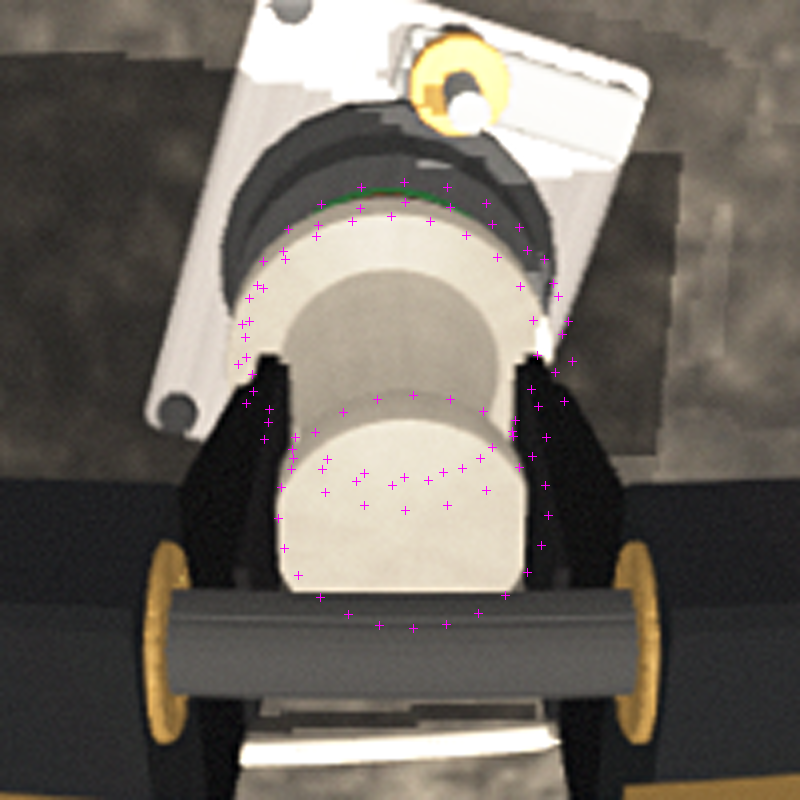

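View pics/s15b.png

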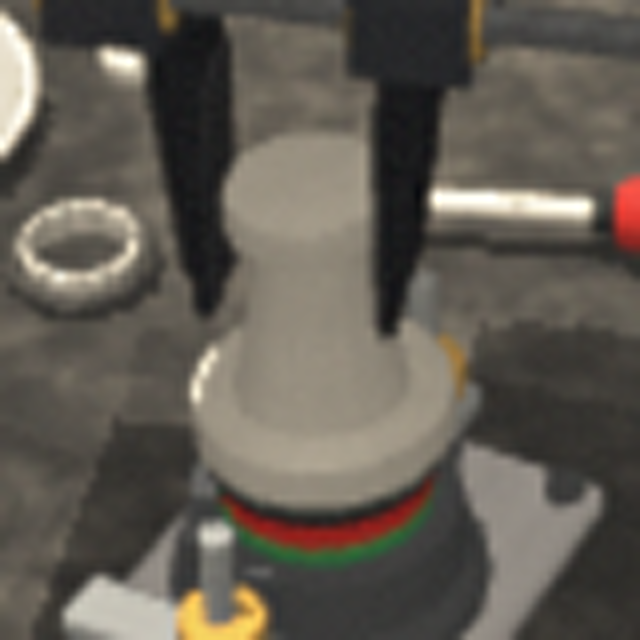

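The rim lies in the green band: a little green and all the red show above it. Force is 7.2 N plus 1.9 N of weight, about 9.1 N, so the seal is about 11.4 mm down. I'll fit the tilt, then hand in if it is good.

```bash
python3 - <<'E'
from fit import *
W=eyes.read_camera("wrist"); st=env.state(); crop(W,(282,260),100,4,"w16.png")
X=lambda v:182+v/4-.5; Y=lambda v:160+v/4-.5
x,f=wfit(W,np.array([X(277),X(525),Y(418),X(232),X(552),Y(212),Y(197)]),52.6); print(x.round(3),f.round(1),st['t'],np.abs(st['qvel']).max())
E
python3 avg.py 6
```

```text
[ 5.5877e+02 -1.5787e+01  1.4000e-02 -1.7000e-02] [-2.4  2.5  0.  -1.7  1.6  1.  -0.7] 18.75 0.0020264276493852282
19.05 [561.11 -13.88  88.9 ] [3.1254 0.0045 1.5699] [-1.99 -1.41  7.01] 0.33620641284088115
```

View pics/w16.png

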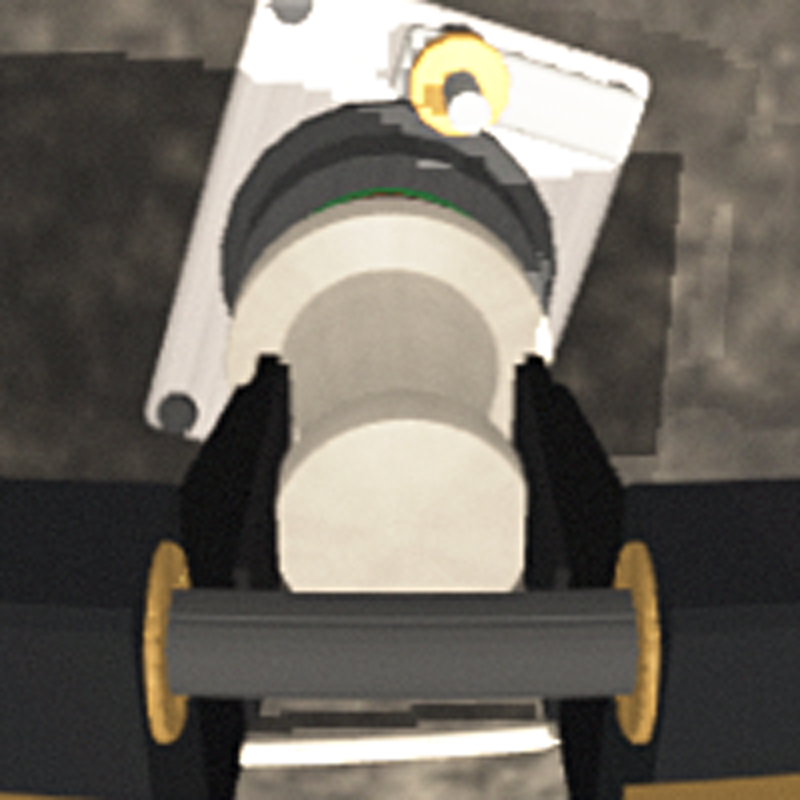

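The foot is at (558.8,-15.8), within 1 mm of the dome centre. Tilt is about 0.02 rad, and force and pose are steady. I'm handing in.

```bash
python3 -c "
from cell import job_done,env
print(job_done()); s=env.state(); print(s['t'],s['eef_pos'],s['ft_force'])"
```

```text
the job is handed in; nothing more can be done
None
the job is handed in; nothing more can be done
```

The largest adapter is standing on the black domed seal, pressed into the green band and still held there by the gripper. I handed the job in at about 19 s; no verdict is reported.

**Free standing:** I set it down with the seal carrying its weight (about 1.9 N) and opened the fingers well clear for over a second. A fit to the wrist picture put the foot within about 1 mm of the dome centre, leaning about 0.06 rad (limit 0.17). It rocked slightly, by no more than about 1 mm at the head.

**Pressed at hand-in:**

| Check | Last reading | Limit |
|---|---|---|
| Seal depth | about 11.4 mm, from arm travel; the side picture shows the rim in the green | 7.5 to 16.5 mm |
| Force on the seal | about 9 N (7.0 N measured plus the adapter's weight) | 5.5 to 14.5 N |
| Distance from dome centre | about 0.5 mm | 8 mm |
| Tilt | about 0.02 rad | 0.12 rad |

The arm was still.

**Points to note:**
- The gripper itself had drifted about 0.016 rad off vertical.
- About 2.4 N of sideways force remained at the wrist.
- The finger opening read about 32 mm on the 34 mm head.
- The free lean suggests the adapter may have stood up to 3 mm off centre, against the 1 mm I measured in the picture.
- The arm did not touch the bystanders in any picture I took, but I did not measure their positions again at the end.

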